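# Cover the brooch and proof the clamp screw

## Task

Put the orange guard cap, rim down and fully home, into the ring pocket over the brooch on the blue setting clamp. Then proof the clamp screw: push the torque handle clockwise by its red-topped peg until the handle stands in the green band, keep it in the green for two seconds without going on into the red or letting the screw and its scale disc turn, and let the handle come back to its zero line. Leave the tin, bottle, jar and pliers where they are.

Things in the scene. Friction and masses are not known exactly. Their poses are not given: they have to be found in the camera images.
- cap: Loose orange plastic guard cap, 140 g: a round cup upside down, 76 mm outer diameter, 30 mm high, wall 4 mm, open below (inside 68 mm wide, 25 mm deep), with a black cylindrical knob on top, 24 mm in diameter, from 30 to 66 mm above the rim. Origin: centre of the open rim's plane; z points from rim to knob. At the start it leans, rim against the easel's board and resting on two pegs, its z axis tilted 0.5 rad (29 degrees) from vertical.
- easel_rest (a point): Centre of the board of the fixed dark wooden easel, where the cap's rim centre rests at the start, 45 mm above the bench. The board (100 x 90 mm) slopes at 0.5 rad; the frame's x points level to the board's high side, so the leaning knob points up and towards -x; z is vertical. The board's high edge is 69 mm above the bench. The easel stands left or right of the clamp, the tin on the other side.
- pocket (a point): Centre of the pocket's floor on the blue setting clamp (fixed base 110 x 260 x 20 mm), 20 mm above the bench; z up. An aluminium ring wall of 83 mm inner and 93 mm outer diameter stands 8 mm above the floor. The brooch in the middle, 32 mm wide and 19 mm high, fits under the cap. The frame's +y points along the base to the clamp screw, whose axis is 160 mm away.
- screw_axis (a point): Point on the clamp screw's vertical axis, 80 mm above the bench, on the brass hub. Round it, fixed to the screw, is a white scale disc 130 mm in diameter, top 65 mm above the bench, with a black zero line, a green band from 0.25 to 0.45 rad clockwise (seen from above) from the zero line, and a red band from 0.45 to 0.85 rad.
- peg (a point): The upright peg at the end of the torque handle, 115 mm from the screw axis: 18 mm in diameter, black with a red top, from 82 to 130 mm above the bench; this point lies on its axis 105 mm above the bench. The handle is a dark level steel bar, 8 mm wide, 125 mm long, 72 to 82 mm above the bench, and lies over the scale.
- handle (a joint): Deflection of the torque handle from its zero line on the scale disc, rad, growing clockwise seen from above. It is sprung: the torque on the screw is 2.5 N m per rad, so about 7.6 N at the peg at 0.35 rad, and it springs back to 0. Green is 0.25 to 0.45 rad, red above. The peg goes round the screw axis on a 115 mm radius.
- screw (a joint): Angle of the screw (with its disc) in the clamp, rad, growing clockwise seen from above. It is tight already and stays at any starting value; it slips above about 1.5 N m (handle at 0.6 rad).
- witness (a point): Blue witness line on the scale disc, 55 mm from the screw axis, opposite the zero line, 65 mm above the bench; it shows whether the screw has turned.
- tin: Bystander: light grey metal tin standing upright, 70 mm in diameter, 55 mm high. Origin: centre of its underside.
- flux: Bystander: upright amber bottle with white cap and pale label, 44 mm in diameter, 105 mm high, beside the clamp. Origin: centre of its underside.
- polish: Bystander: upright black jar with red lid and pale label, 46 mm in diameter, 85 mm high, on the peg's side of the clamp, beside the pocket. Origin: centre of its underside.
- pliers: Bystander: pliers with yellow handles lying flat, 160 mm long, 60 mm wide, 17 mm high. Origin: near the middle, on the bench.
Things that resemble listed ones, but are neither listed nor needed, are in the scene too. Leave any purple look-alike of the cap alone.

How it is judged:
By the outcome, as a careful person would: the job done as asked, in the order asked, and still so for the second after the job is handed in, with the robot touching nothing.
It also fails if it takes over 58 s, if anything falls off the work surface, if the arm or the gripper's body presses on something with over 40 N, if the wrist force passes 120 N, or if a joint passes its speed limit or range.

## Robot

A 6-joint arm with a two-finger parallel gripper is mounted at the origin on the work surface. World frame = base frame: x ahead of the robot, y to its left, z up, the work surface at z = 0. Lengths are in m, angles in degrees, forces in N, time in s.
With the tool pointing down it reaches from about 0.4 to 0.825 m from the base axis. Payload 7 kg.
Tool frame: the origin (TCP) lies at the very end of the fingers, on their centre line; the grasp point (between the pads) lies 19 mm behind it (ctrl.grip_point_offset is the distance from the TCP to the grasp point, in m); x points along the fingers, z is the direction in which the jaws open and shut, and the axes are right-handed (so a half turn about x gives the same grasp; the last joint's range is limited). The gripper opens to 88 mm and grips with 3 to 60 N. Pads are 19 mm wide; open, the fingers measure 130 mm over their backs; the gripper's body (78 mm by 193 mm) begins 47 mm behind the grasp point.
Start: joints at [-56.201, 20.546, 0.682, 0, -70.136, -16.507], TCP at [0.201, -0.644, 0.227] pointing down, gripper open.
Joint ranges: [-176.03, 176.03], [-82.01, 121.73], [-58.28, 71.71], [-173.87, 95.51], [-174.79, -0.11], [-173.66, 173.66]. Speed limits (degrees/s): [136.94, 136.94, 172.46, 180, 180, 180].

## Interface

Orientations are given as [roll, pitch, yaw] about the fixed x, y, z axes, in that order (R = Rz(yaw) Ry(pitch) Rx(roll)).
In Python, from plant import get_obs, snapshot, calibration, close_job, ctrl gives the robot as it stands.
- The arm moves only by the tool move_arm, never from a script. Its argument "commands" is a list that holds one entry, the list of rows, each a list of 4 numbers: the shift along the tool's x, y, z in cm, then the turn about the tool's x in rad. In form: [[[dx, dy, dz, spin], ...]]. A call has 1 to 8 rows; each row shifts and turns the commanded pose from where the row before left it, along the tool's axes as they then stand; what a row does not reach is not made up. A row lasts 1/10 s, in which the tool goes at most 50 mm and 8.59 degrees, less where a joint would pass 70% of its speed; a pose out of reach is approached as far as the arm can. A call with a gripper value outside its range is refused whole. "jaw" is the finger opening in cm, from 0 to 8.76, set as the call begins (left out, the last holds). The fingers move at their own pace and stop on an object; the grip force is fixed at half the most. Time passes only in rows, so rows that do not move let the fingers close. It gives the time, the measured TCP pose, the force and the opening at its end, in the units of the state.
- get_obs(): the state, without advancing time (a new reading comes with each control period).
- snapshot(name): name is "side" or "top" or "wrist"; returns (picture, depth): 420x560x3 uint8, red, green, blue; 420x560 float32, m along the optical axis (not along the pixel's ray), 0 where there is no reading.
- calibration(name): a dict with "mtx" (3x3 intrinsics, pixels), "k1" (the pictures are not rectified: a ray, as slopes to the right and down, at radius r is drawn at 1 + k1 r^2 times it, then the intrinsics apply), "T" (4x4, takes a point from camera to world coordinates); the wrist camera has in their place "tool_from_camera" (4x4, takes a point from camera to tool coordinates, whose origin is the TCP and whose axes are the tool frame's). Camera axes: x right, y up, looking along -z (the intrinsics and any distortion apply to the point x, -y, -z); pixel columns grow to the right and rows downward; lengths in m; the calibration is good to about 2 mm. A picture is of the moment at which its call begins: read the wrist's pose just before it. calibration takes no time and is no camera call.
- close_job(): hands the job in, once; it reports no verdict.
The state is a dict: "clock": time; "joint_pos": joint angles; "qvel": joint speeds; "tau": joint torques, N m; "tool_pos": TCP position; "orientation": TCP orientation; "force": force on the tool from outside, world axes, zero at the start; "moment": the same for the moment, N m; "opening": finger opening in m.
Only numpy, scipy, OpenCV 4.12 (cv2) and the standard library are available. Lean on these libraries where they do the work, as an engineer would, in place of code of your own. Each camera call takes 0.05 s, during which the arm holds its last target. There are 200 camera calls.

## Working session

There is one attempt and no reset: what is moved stays moved. The work goes in short steps, Python scripts to look and compute and a tool call to move; the robot and the scene stay as the last step left them, time stands still between calls to the robot, and variables do not carry over. Pictures are saved under pics/ and viewed, about 8 in all and at most 12, crops included, and the job is handed in when it is done.

Besides the shell and the picture viewer there is one more tool, called after "Emit:" by a JSON object that holds its "method" and its "body", one argument or row to a line. move_arm: Moves the arm, as the interface text tells. Its arguments: {"type":"object","properties":{"commands":{"type":"array"},"jaw":{"type":"number"}},"required":["commands"]}

```bash
ls; mkdir -p pics
python3 - <<'E'
from plant import *
import cv2,numpy as np
print(get_obs())
for n in("top","side"):
    p,d=snapshot(n); cv2.imwrite(f"pics/{n}0.png",p[:,:,::-1]); np.save(f"pics/{n}0.npy",d)
    print(n,calibration(n))
print(calibration("wrist"),ctrl.grip_point_offset)
E
```

```text
pics
{'clock': 0.0, 'joint_pos': array([-5.61982374e+01,  2.05899980e+01,  6.34300240e-01, -2.03944740e-02,
       -7.01356842e+01, -1.65071127e+01]), 'qvel': array([ 0.05371567, -0.00654319,  0.04392732,  0.00996085,  0.04589404,
        0.07315568]), 'tau': array([-1.25665880e-03, -5.82719100e+01,  2.93058980e+01,  6.99707687e+00,
        7.01944882e-03, -2.02169063e-04]), 'tool_pos': array([ 0.20050264, -0.6440247 ,  0.22564204]), 'orientation': array([  4.65966282,  89.9066278 , 111.94736753]), 'force': array([-0.238618  ,  0.17024844,  0.66507111]), 'moment': array([0.0112441 , 0.00691184, 0.00576049]), 'opening': 0.08772677481810646}
top {'mtx': array([[478.92637816,   0.        , 284.38359001],
       [  0.        , 478.92637816, 207.06199292],
       [  0.        ,   0.        ,   1.        ]]), 'k1': -0.08832762328427937, 'T': array([[-0.0259279 ,  0.99586121, -0.08711027,  0.47976922],
       [-0.99957341, -0.02465501,  0.01565682,  0.02272325],
       [ 0.01344431,  0.08747906,  0.99607563,  1.1937153 ],
       [ 0.        ,  0.        ,  0.        ,  1.        ]])}
side {
[... 300 characters left out ...]
3,  0.8556369 ],
       [ 0.00490794,  0.73898866,  0.67369998,  0.85155682],
       [ 0.        ,  0.        ,  0.        ,  1.        ]])}
{'mtx': array([[293.86082146,   0.        , 281.6487251 ],
       [  0.        , 293.86082146, 210.86299777],
       [  0.        ,   0.        ,   1.        ]]), 'k1': -0.02727948634180758, 'tool_from_camera': array([[ 1.37285353e-05,  3.04825182e-01, -9.52408320e-01,
        -1.59371510e-01],
       [ 1.24601873e-04,  9.52408312e-01,  3.04825181e-01,
         8.25560756e-02],
       [ 9.99999992e-01, -1.22856664e-04, -2.49066174e-05,
         1.05117619e-03],
       [ 0.00000000e+00,  0.00000000e+00,  0.00000000e+00,
         1.00000000e+00]])} 0.0188
```

View pics/top0.png

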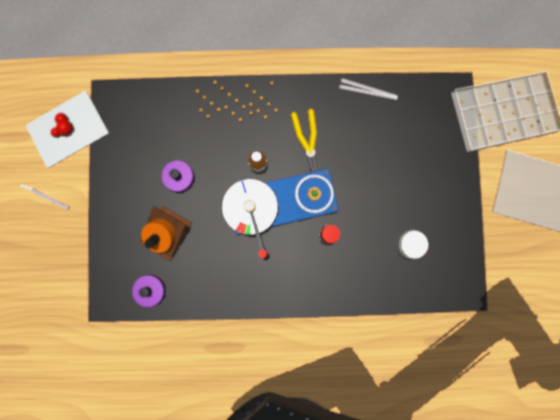

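View pics/side0.png

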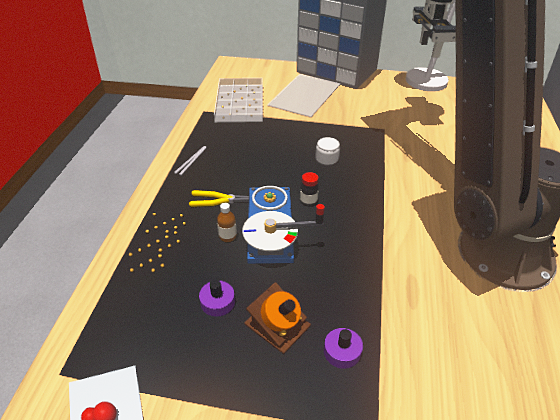

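The top view shows the orange cap on the dark easel at about (157,238). The purple look-alikes are at (177,176) and (148,291). The hub is at (250,206), the peg top at (263,254), the pocket at (314,194), the jar at (331,234), the flux bottle at (257,160), the tin at (414,244) and the pliers at about (308,130).

Orange cap choice: of the three cap-shaped things, only (157,238) is orange and sits on the easel.

```bash
cat > h.py <<'E'
import cv2,numpy as np
from plant import *
from scipy.spatial.transform import Rotation as Ro
def dist(c): return np.array([c["k1"],0,0,0,0.])
def toolT(o):
    T=np.eye(4);T[:3,:3]=Ro.from_euler('xyz',o["orientation"],degrees=True).as_matrix();T[:3,3]=o["tool_pos"];return T
def camT(n,o=None):
    c=calibration(n); return c,(c["T"] if n!="wrist" else toolT(o)@c["tool_from_camera"])
def ray(n,uv,o=None):
    c,T=camT(n,o)
    u=cv2.undistortPoints(np.array(uv,float).reshape(-1,1,2),c["mtx"],dist(c)).reshape(-1,2)
    d=np.c_[u[:,0],-u[:,1],-np.ones(len(u))]
    return T[:3,3],d@T[:3,:3].T
def onz(n,uv,z,o=None):
    p,d=ray(n,uv,o); return p+d*((z-p[2])/d[:,2:3])
def cloud(n,uv,depth,o=None):
    p,d=ray(n,uv,o); uv=np.array(uv,int).reshape(-1,2); return p+d*depth[uv[:,1],uv[:,0]][:,None]
def mask(img,lo,hi):  # img BGR, HSV range
    return cv2.inRange(cv2.cvtColor(img,cv2.COLOR_BGR2HSV),np.array(lo),np.array(hi))
def blobs(m,amin=8):
    k,_,s,c=cv2.connectedComponentsWithStats(m); return [(c[i].round(1),s[i]) for i in range(1,k) if s[i,4]>=amin]
def uvs(m,box):
    x0,y0,x1,y1=box; v,u=np.nonzero(m[y0:y1,x0:x1]); return np.c_[u+x0,v+y0]
E
python3 - <<'E'
from h import *
np.set_printoptions(precision=4,suppress=True)
B={"top":(130,210,190,265),"side":(240,280,320,350)}
allp=[]
for n in B:
    im=cv2.imread(f"pics/{n}0.png");d=np.load(f"pics/{n}0.npy")
    m=mask(im,(5,180,150),(18,255,255)); u=uvs(m,B[n]);u=u[d[u[:,1],u[:,0]]>0]
    P=cloud(n,u,d);allp.append(P)
    k=mask(im,(0,0,0),(180,255,60))
    print(n,len(P),P.mean(0),P.min(0),P.max(0), [b for b in blobs(mask(im,(0,150,100),(4,255,255))|mask(im,(172,150,100),(180,255,255)))])
P=np.vstack(allp)
best=None;rng=np.random.default_rng(0)
for _ in range(2000):
    a=P[rng.choice(len(P),3,0)];nn=np.cross(a[1]-a[0],a[2]-a[0]);l=np.linalg.norm(nn)
    if l<1e-6: continue
    nn/=l; nn*=np.sign(nn[2]); 
    if not .8<nn[2]<.95: continue
    s=(abs((P-a[0])@nn)<.002).sum()
    if best is None or s>best[0]:best=(s,nn,a[0])
s,nn,a=best;I=P[abs((P-a)@nn)<.003]; c=I.mean(0); nn=np.linalg.svd(I-c)[2][2];nn*=np.sign(nn[2])
print("cap top plane",s,nn,"tilt",np.arccos(nn[2]),"centre",c,"yaw(-n)",np.degrees(np.arctan2(-nn[1],-nn[0])))
print("hub z83?",onz("top",[(250,206)],.083),"peg",onz("top",[(263,254)],.130),"pocket",onz("top",[(314,194)],.028),"knobtop?",onz("top",[(152,242)],.09))
for nme,uv,z in(("jar",(331,234),.085),("flux",(257,160),.105),("tin",(414,244),.055)):print(nme,onz("top",[uv],z))
im=cv2.imread("pics/top0.png")
cr=cv2.resize(im[140:310,120:360],None,fx=3.3,fy=3.3,interpolation=cv2.INTER_CUBIC);cv2.imwrite("pics/crop1.png",cr)
E
```

```text
top 596 [0.522  0.3027 0.0742] [0.4795 0.2723 0.0043] [0.5547 0.3573 0.1077] [(array([ 61.4, 125.7]), array([ 51, 114,  21,  22, 299], dtype=int32)), (array([241.2, 227.4]), array([237, 224,   8,   9,  41], dtype=int32)), (array([330.1, 233.8]), array([321, 225,  19,  19, 277], dtype=int32)), (array([262.5, 253.4]), array([259, 250,   8,   8,  55], dtype=int32))]
side 861 [0.521  0.3094 0.0704] [ 0.48    0.2126 -0.0025] [0.5594 0.3445 0.1014] [(array([40.2, 73.5]), array([    0,     0,   101,   190, 12827], dtype=int32)), (array([309.7, 178.5]), array([302, 172,  17,  14, 187], dtype=int32)), (array([319.7, 208.7]), array([316, 204,   9,  11,  73], dtype=int32)), (array([289.1, 237.9]), array([284, 234,  12,   9,  56], dtype=int32)), (array([ 99.8, 412. ]), array([ 81, 402,  35,  18, 476], dtype=int32))]
cap top plane 953 [-0.4054  0.2338  0.8837] tilt 0.48700468262773094 centre [0.5192 0.3078 0.0732] yaw(-n) -29.97560782960191
hub z83? [[0.5814 0.0852 0.083 ]] peg [[0.4698 0.056  0.13  ]] pocket [[ 0.6121 -0.0691  0.028 ]] knobtop? [[0.503  0.3128 0.09  ]]
jar [[ 0.5114 -0.1011  0.085 ]]
flux [[0.6853 0.0658 0.105 ]]
tin [[ 0.4828 -0.3034  0.055 ]]
```

View pics/crop1.png

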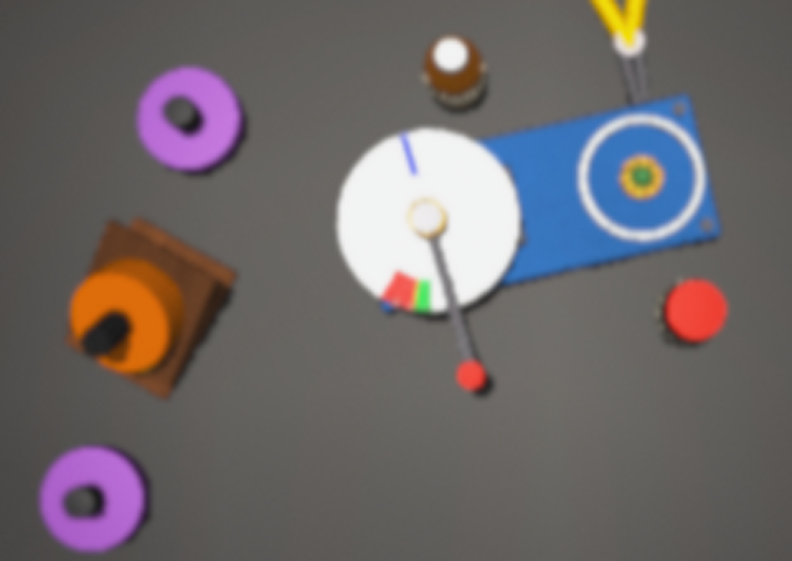

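The crop confirms the orange cap. It leans on the brown easel, with its knob towards the lower left. The peg's red top, the green and red bands to the left of the handle, and the blue witness line at the disc's top are also visible.

```bash
cat >> h.py <<'E'
def go(target,az=None):
    o=get_obs();T=toolT(o);R=T[:3,:3];d=R.T@(np.array(target)-T[:3,3])*100
    a=np.degrees(np.arctan2(R[1,2],R[0,2]))
    print("t",round(o["clock"],2),"pos",o["tool_pos"].round(4),"j",o["joint_pos"].round(0),"zaz",a.round(2),"F",o["force"].round(1),"op",o["opening"].round(4))
    print(" tool delta cm",d.round(2))
    if az is not None:
        s=(az-a+90)%180-90; print(" spin rad (tool x down => -daz)",(-np.radians(s)).round(3),"or",(-np.radians(s-np.sign(s)*180)).round(3))
E
python3 - <<'E'
from h import *
np.set_printoptions(precision=4,suppress=True)
print(toolT(get_obs())[:3,:3])
go((.49,-.25,.22),60); go((.508,.314,.2))
E
```

```text
[[-0.0006 -0.9548 -0.2971]
 [ 0.0014 -0.2971  0.9548]
 [-1.      0.0001  0.0015]]Traceback (most recent call last):
  File "<stdin>", line 4, in <module>
  File "h.py", line 27, in go
    print("t",round(o["clock"],2),"pos",o["tool_pos"].round(4),"j",o["joint_pos"].round(0),"zaz",a.round(2),"F",o["force"].round(1),"op",o["opening"].round(4))
                                                                                                                                         ^^^^^^^^^^^^^^^^^^
AttributeError: 'float' object has no attribute 'round'
```

Emit:
{"method": "move_arm", "body": {
  "commands": [
    [[0,-3.9,2.9,0],[0,-3.9,2.9,0],[0,-3.9,2.9,0],[0,-3.9,2.9,0],[0,-3.9,2.9,0],[0,-3.9,2.9,0],[0,-3.9,2.9,0],[0,-3.9,2.9,0]]
  ],
  "jaw": 5
}}

```text
clock: 0.9
tool_pos: [0.4302, -0.3283, 0.2265]
orientation: [1.0, 90.0, 108.3]
force: [1.2, -0.9, -0.1]
opening: 0.0508
```

```bash
sed -i 's/o\["opening"\].round(4)/round(o["opening"],4)/' h.py; python3 -c "
from h import *
go((.508,.314,.2),60)"
```

```text
t 0.9 pos [ 0.4302 -0.3283  0.2265] j [-17.   8. -16.  -0. -66. -56.] zaz 107.29 F [ 1.2 -0.9 -0.1] op 0.0508
 tool delta cm [  2.66 -26.52  59.02]
 spin rad (tool x down => -daz) 0.825 or -2.316
```

Emit:
{"method": "move_arm", "body": {
  "commands": [
    [[0,-2.0,4.4,0],[0,-2.0,4.4,0],[0,-2.0,4.4,0],[0,-2.0,4.4,0],[0,-2.0,4.4,0],[0,-2.0,4.4,0],[0,-2.0,4.4,0],[0,-2.0,4.4,0]]
  ]
}}

```text
clock: 1.7
tool_pos: [0.4773, 0.0554, 0.2266]
orientation: [-61.4, 90.0, 45.9]
force: [0.7, -0.5, -0.8]
opening: 0.0499
```

Emit:
{"method": "move_arm", "body": {
  "commands": [
    [[0,0,0,-0.145],[0,0,0,-0.145],[0,0,0,-0.145],[0,0,0,-0.145],[0,0,0,-0.145],[0,0,0,-0.145],[0,0,0,-0.145],[0,0,0,-0.145]]
  ]
}}

```text
clock: 2.5
tool_pos: [0.4774, 0.0533, 0.2263]
orientation: [21.1, 90.0, -164.8]
force: [0.2, 0.1, -0.0]
opening: 0.0498
```

Emit:
{"method": "move_arm", "body": {
  "commands": [
    [[0,0,0,-0.145],[0,0,0,-0.145],[0,0,0,-0.145],[0,0,0,-0.145],[0,0,0,-0.145],[0,0,0,-0.145],[0,0,0,-0.145],[0,0,0,-0.145]]
  ]
}}

```text
clock: 3.3
tool_pos: [0.4774, 0.0534, 0.2263]
orientation: [-50.8, 90.0, -170.2]
force: [-0.3, 0.3, -0.1]
opening: 0.0501
```

```bash
python3 -c "
from h import *
go((.508,.314,.2),60)"
```

```text
t 3.3 pos [0.4774 0.0534 0.2263] j [ 30.   2. -23.  -0. -65.  31.] zaz -119.44 F [-0.3  0.3 -0.1] op 0.0501
 tool delta cm [  2.62 -10.15 -24.2 ]
 spin rad (tool x down => -daz) 0.01 or -3.132
```

Emit:
{"method": "move_arm", "body": {
  "commands": [
    [[0,-1.7,-4.0,0],[0,-1.7,-4.0,0],[0,-1.7,-4.0,0],[0.6,-1.7,-4.0,0],[1,-1.7,-4.0,0],[1,-1.7,-4.2,0.01],[0,0,0,0]]
  ]
}}

```text
clock: 4.0
tool_pos: [0.509, 0.318, 0.1978]
orientation: [-16.4, 89.8, -136.6]
force: [-0.8, -0.2, -0.9]
opening: 0.0498
```

Run:
```python
from h import *
go((.508,.314,.075),60)
import pickle
o=get_obs();p,d=snapshot("wrist");im=p[:,:,::-1].copy();cv2.imwrite("pics/w1.png",im);np.save("pics/w1.npy",d);pickle.dump(o,open("pics/w1.pkl","wb"))
for z in(.0713,.103):print(z)
```

```text
t 4.0 pos [0.509  0.318  0.1978] j [ 51.  15. -11.  -0. -64.   9.] zaz -120.21 F [-0.8 -0.2 -0.9] op 0.0498
 tool delta cm [12.28  0.12  0.36]
 spin rad (tool x down => -daz) -0.004 or 3.138
0.0713
0.103
```

View pics/w1.png

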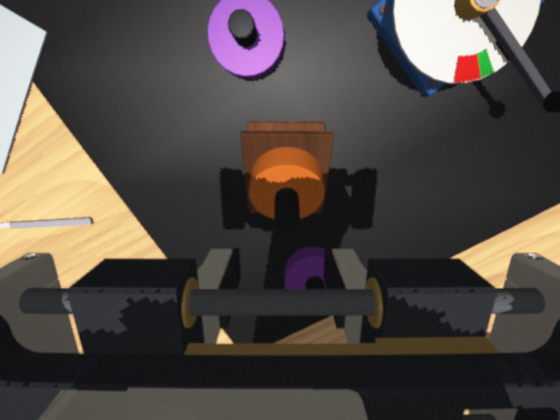

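The wrist view shows the orange cap at (287,185) with its black knob at (287,205), directly ahead between the fingers. I'll measure the knob axis from depth.

Run:
```python
from h import *
import pickle
np.set_printoptions(precision=4,suppress=True)
o=pickle.load(open("pics/w1.pkl","rb"));im=cv2.imread("pics/w1.png");d=np.load("pics/w1.npy")
m=mask(im,(3,120,50),(20,255,255)); k=mask(im,(0,0,0),(180,255,45))
u=uvs(m,(245,145,330,222)); P=cloud("wrist",u,d,o);print("orange",P.mean(0),u[:,0].min(),u[:,0].max())
T=toolT(o)
v,uu=np.mgrid[185:222,272:304];u=np.c_[uu.ravel(),v.ravel()];P=cloud("wrist",u,d,o)
n=np.array([-.866*.479,.5*.479,.878]);top=np.array([.5192,.3078,.0713])
s=(P-top)@n; K=P[(s>.012)&(s<.05)]
print(len(K))
ax=np.array([.5,.866,0]);e=np.cross(ax,n)
for a,b in((.012,.02),(.02,.028),(.028,.036),(.036,.045)):
    q=P[(s>a)&(s<b)]
    if len(q):print(a,len(q),"lat range",((q-top)@ax).min(),((q-top)@ax).max(),"med",np.median((q-top)@ax),"e",((q-top)@e).min(),((q-top)@e).max())
print("s max",np.sort(s)[-10:])
```

```text
orange [0.5308 0.3007 0.0724] 245 329
691
0.012 139 lat range -0.01150143546233413 0.011867411087353678 med 0.00033630985332487205 e -0.004872641775645219 0.007548118144116294
0.02 155 lat range -0.012070861543658152 0.011789465379340953 med 0.00041051012930261007 e -0.004987798622626821 0.007343887817051371
0.028 158 lat range -0.011809150390819189 0.011653133356808773 med 0.0004836840816887537 e -0.004110379348095488 0.00764212281225465
0.036 239 lat range -0.011458033358647007 0.011551579137950577 med -0.0002743953448295774 e -0.005264712958101246 0.007605790108414974
s max [0.0404 0.0404 0.0405 0.0408 0.0408 0.218  0.218  0.218  0.218  0.218 ]
```

```bash
python3 -c "
from h import *
go((.5035,.317,.077),60)"
```

```text
t 4.05 pos [0.5087 0.316  0.1984] j [ 51.  15. -11.  -0. -64.   9.] zaz -120.22 F [-1.3 -0.5 -0.7] op 0.0502
 tool delta cm [12.14 -0.5   0.14]
 spin rad (tool x down => -daz) -0.004 or 3.138
```

Emit:
{"method": "move_arm", "body": {
  "commands": [
    [[2,-0.5,0.1,0],[3,0,0,0],[3,0,0,0],[2.5,0,0,0],[1,0,0,0],[0.6,0,0,0],[0,0,0,0]]
  ]
}}

```text
clock: 4.75
tool_pos: [0.5047, 0.3155, 0.0798]
orientation: [61.6, 90.0, -58.8]
force: [0.2, -1.0, -0.1]
opening: 0.0503
```

Emit:
{"method": "move_arm", "body": {
  "commands": [
    [[0,0,0,0],[0,0,0,0],[0,0,0,0],[0,0,0,0],[0,0,0,0],[0,0,0,0]]
  ],
  "jaw": 1.5
}}

```text
clock: 5.35
tool_pos: [0.5046, 0.3156, 0.0801]
orientation: [91.8, 90.0, -28.5]
force: [-1.4, -1.9, 4.8]
opening: 0.0232
```

Emit:
{"method": "move_arm", "body": {
  "commands": [
    [[-1,0,0,0],[-2,0,0,0],[-2,0,0,0],[-2,0,0,0],[0,0,0,0],[0,0,0,0]]
  ]
}}

```text
clock: 5.95
tool_pos: [0.5044, 0.316, 0.1497]
orientation: [-159.1, 89.9, 80.5]
force: [-0.1, 1.0, -3.1]
opening: 0.0233
```

Run:
```python
from h import *
import pickle
go((.47,.2,.14),60)
o=get_obs();p,d=snapshot("wrist");im=p[:,:,::-1].copy();cv2.imwrite("pics/w2.png",im);np.save("pics/w2.npy",d);pickle.dump(o,open("pics/w2.pkl","wb"))
```

```text
t 5.95 pos [0.5044 0.316  0.1497] j [ 51.  17. -16.  -0. -58.   9.] zaz -120.37 F [-0.1  1.  -3.1] op 0.0233
 tool delta cm [ 0.96  2.9  11.75]
 spin rad (tool x down => -daz) -0.006 or 3.135
```

View pics/w2.png

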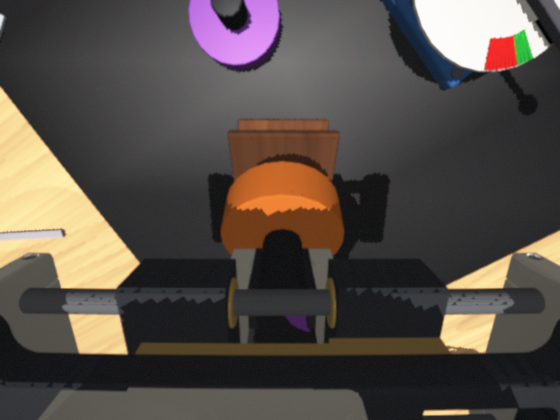

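The cap is lifted, still tilted, with the fingers closed on the knob at about (283,250). I'll stand it on free bench to straighten it, then regrasp.

Emit:
{"method": "move_arm", "body": {
  "commands": [
    [[0,0,3,0],[0,0,4,0],[0,0,4,0],[0,0,1.8,0],[3,0,0,0],[3,0,0,0],[2.3,0,0,0],[0,0,0,0]]
  ]
}}

```text
clock: 6.8
tool_pos: [0.4379, 0.2035, 0.0633]
orientation: [-16.7, 89.6, -137.1]
force: [-0.5, -1.4, -1.9]
opening: 0.0231
```

Emit:
{"method": "move_arm", "body": {
  "commands": [
    [[0.4,0,0,0],[0.4,0,0,0],[0.3,0,0,0],[0,0,0,0]]
  ]
}}

```text
clock: 7.2
tool_pos: [0.44, 0.2055, 0.0558]
orientation: [172.6, 90.0, 52.3]
force: [-0.4, 0.4, -1.8]
opening: 0.0233
```

Emit:
{"method": "move_arm", "body": {
  "commands": [
    [[0.2,0,0,0],[0.2,0,0,0],[0,0,0,0]]
  ]
}}

```text
clock: 7.5
tool_pos: [0.4407, 0.2057, 0.0526]
orientation: [139.1, 89.9, 18.8]
force: [0.5, -1.4, 8.6]
opening: 0.0231
```

Contact with the bench, so I'll release.

Emit:
{"method": "move_arm", "body": {
  "commands": [
    [[0,0,0,0],[0,0,0,0],[0,0,0,0],[0,0,0,0],[0,0,0,0],[0,0,0,0]]
  ],
  "jaw": 4.2
}}

```text
clock: 8.1
tool_pos: [0.4398, 0.2053, 0.0515]
orientation: [-12.6, 90.0, -132.9]
force: [-0.0, 0.3, 0.3]
opening: 0.0416
```

Run:
```python
from h import *
import pickle
go((.47,.19,.038),60)
o=get_obs();p,d=snapshot("wrist");im=p[:,:,::-1].copy();cv2.imwrite("pics/w3.png",im);np.save("pics/w3.npy",d);pickle.dump(o,open("pics/w3.pkl","wb"))
```

```text
t 8.1 pos [0.4398 0.2053 0.0515] j [ 48.  14. -36.  -0. -40.  11.] zaz -120.35 F [-0.   0.3  0.3] op 0.0416
 tool delta cm [ 1.35  3.38 -0.2 ]
 spin rad (tool x down => -daz) -0.006 or 3.135
```

View pics/w3.png

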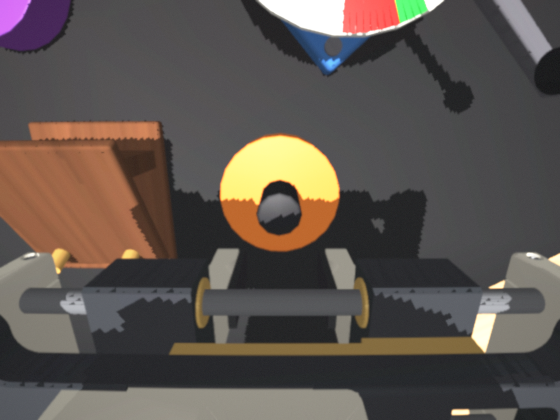

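The cap stands flat: the orange disc is centred at about (280,193), with the knob at (279,208).

Run:
```python
from h import *
import pickle
o=pickle.load(open("pics/w3.pkl","rb"));im=cv2.imread("pics/w3.png")
m=mask(im,(3,120,50),(30,255,255))[:,:]; u=uvs(m,(205,125,352,247)).astype(np.float32)
u=u[np.r_[0:len(u)]]
h=cv2.convexHull(u.astype(np.int32)); W=onz("wrist",h.reshape(-1,2),.030,o)[:,:2]
A=np.c_[2*W,np.ones(len(W))];s=np.linalg.lstsq(A,(W**2).sum(1),rcond=None)[0]
print("cap centre",s[:2],"r",np.sqrt(s[2]+s[:2]@s[:2]))
go((s[0],s[1],.038),60)
```

```text
cap centre [0.47084808 0.19018298] r 0.03841339049024541
t 8.15 pos [0.4398 0.2053 0.0515] j [ 48.  14. -36.  -0. -40.  11.] zaz -120.35 F [ 0.2 -0.3  0.1] op 0.042
 tool delta cm [ 1.35  3.44 -0.26]
 spin rad (tool x down => -daz) -0.006 or 3.135
```

Emit:
{"method": "move_arm", "body": {
  "commands": [
    [[0,1.4,-0.2,0],[0,2.0,0,0],[0.7,0,0,0],[0.6,0,0,0],[0,0,0,0]]
  ]
}}

```text
clock: 8.65
tool_pos: [0.4695, 0.1891, 0.0374]
orientation: [-21.2, 89.9, -141.6]
force: [0.0, -0.1, -0.5]
opening: 0.0419
```

Emit:
{"method": "move_arm", "body": {
  "commands": [
    [[0,0,0,0],[0,0,0,0],[0,0,0,0],[0,0,0,0],[0,0,0,0]]
  ],
  "jaw": 1.5
}}

```text
clock: 9.15
tool_pos: [0.4701, 0.1901, 0.0388]
orientation: [179.0, 90.0, 58.6]
force: [-1.4, 0.3, 1.7]
opening: 0.0233
```

Emit:
{"method": "move_arm", "body": {
  "commands": [
    [[-2,0,0,0],[-4,0,0,0],[-4,0,0,0],[-4,0,0,0],[0,0,0,0],[0,0,0,0]]
  ]
}}

```text
clock: 9.75
tool_pos: [0.4701, 0.1901, 0.1791]
orientation: [178.6, 89.9, 58.2]
force: [-0.2, -0.1, -2.8]
opening: 0.0234
```

Run:
```python
from h import *
go((.50,-.004,.178),60)
```

```text
t 9.75 pos [0.4701 0.1901 0.1791] j [ 44.   7. -24.  -0. -59.  15.] zaz -120.37 F [-0.2 -0.1 -2.8] op 0.0234
 tool delta cm [ 0.08 12.39 15.24]
 spin rad (tool x down => -daz) -0.006 or 3.135
```

Emit:
{"method": "move_arm", "body": {
  "commands": [
    [[-3,2,2,0],[0,3.2,3.7,0],[0,3.2,3.7,0],[0,3,3.5,0],[0,1,2.3,0],[0,0,0,0],[0,0,0,0]]
  ]
}}

```text
clock: 10.45
tool_pos: [0.4995, -0.0047, 0.2069]
orientation: [-47.5, 89.8, -168.0]
force: [0.9, 0.6, -1.8]
opening: 0.023
```

Run:
```python
from h import *
import pickle
go((.612,-.069,.2),60)
o=get_obs();p,d=snapshot("wrist");im=p[:,:,::-1].copy();cv2.imwrite("pics/w4.png",im);np.save("pics/w4.npy",d);pickle.dump(o,open("pics/w4.pkl","wb"))
```

```text
t 10.45 pos [ 0.4995 -0.0047  0.2069] j [ 22.   5. -23.  -0. -63.  38.] zaz -120.47 F [ 0.9  0.6 -1.8] op 0.023
 tool delta cm [ 0.66 12.96 -0.17]
 spin rad (tool x down => -daz) -0.008 or 3.133
```

View pics/w4.png

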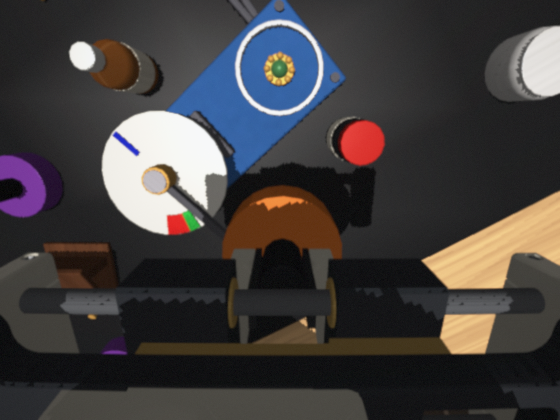

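The white ring is centred at about (279,67) with the brooch in it. The gripped cap is upright at about (283,225), the hub is at (155,180), and the jar at (360,143) is clear of the approach.

Run:
```python
from h import *
import pickle
np.set_printoptions(precision=4,suppress=True)
def circ(W):
    s=np.linalg.lstsq(np.c_[2*W,np.ones(len(W))],(W**2).sum(1),rcond=None)[0];return s[:2],np.sqrt(s[2]+s[:2]@s[:2])
o=pickle.load(open("pics/w4.pkl","rb"));im=cv2.imread("pics/w4.png")
m=mask(im,(0,0,140),(180,70,255))
u=uvs(m,(228,12,330,122));h=cv2.convexHull(u.astype(np.int32)).reshape(-1,2)
c,r=circ(onz("wrist",h,.028,o)[:,:2]);print("ring wrist",c,r)
u=uvs(m,(98,105,232,238));h=cv2.convexHull(u.astype(np.int32)).reshape(-1,2)
print("disc wrist",*circ(onz("wrist",h,.065,o)[:,:2]))
zt=o["tool_pos"][2]-.0388+.030
mo=mask(im,(3,120,50),(30,255,255));u=uvs(mo,(215,180,350,250))
# cap widest: leading arc of the top face unclear -> lateral extents
ex=[(u[u[:,1]==v,0].min(),u[u[:,1]==v,0].max(),v) for v in (215,225,235)]
T=toolT(o)
for a,b,v in ex:
    q=onz("wrist",[(a,v),(b,v)],zt-.015,o); print("cap lateral mid (tool z mm)",((q-T[:3,3])@T[:3,2]*1000))
t=cv2.imread("pics/top0.png");mt=mask(t,(0,0,150),(180,60,255))
u=uvs(mt,(290,170,338,220));h=cv2.convexHull(u.astype(np.int32)).reshape(-1,2);print("ring top",*circ(onz("top",h,.028)[:,:2]))
u=uvs(mt,(218,175,282,240));h=cv2.convexHull(u.astype(np.int32)).reshape(-1,2);print("disc top",*circ(onz("top",h,.065)[:,:2]))
print("peg top/side",onz("top",[(262.5,253.4)],.13),onz("side",[(319.7,207)],.13))
go((c[0],c[1],.15),60)
```

```text
ring wrist [ 0.6139 -0.0679] 0.0465544562323268
disc wrist [0.5825 0.0893] 0.06526986299907722
cap lateral mid (tool z mm) [-32.9875  30.8051]
cap lateral mid (tool z mm) [-36.6733  34.495 ]
cap lateral mid (tool z mm) [-39.773   37.5983]
ring top [ 0.6138 -0.0691] 0.04700490513071846
disc top [0.5832 0.0877] 0.06616203108836691
peg top/side [[0.4711 0.0571 0.13  ]] [[0.472  0.0597 0.13  ]]
t 10.5 pos [ 0.4998 -0.004   0.2073] j [ 22.   5. -23.  -0. -63.  38.] zaz -120.4 F [ 0.8 -0.2 -1.6] op 0.0236
 tool delta cm [ 5.7  13.08 -0.28]
 spin rad (tool x down => -daz) -0.007 or 3.135
```

Emit:
{"method": "move_arm", "body": {
  "commands": [
    [[0,3,-0.1,0],[0,4,-0.2,0],[0,4,0,0],[0,2.1,0,0],[3,0,0,0],[4,0,0,0],[4,0,0,0],[0,0,0,0]]
  ]
}}

```text
clock: 11.3
tool_pos: [0.6106, -0.0667, 0.0921]
orientation: [-56.0, 89.3, -176.3]
force: [-0.9, 0.3, -3.0]
opening: 0.0232
```

Run:
```python
from h import *
import pickle
go((.6138,-.068,.0588),60)
o=get_obs();p,d=snapshot("wrist");im=p[:,:,::-1].copy();cv2.imwrite("pics/w5.png",im[60:330,130:430].repeat(2,0).repeat(2,1));cv2.imwrite("pics/w5f.png",im);pickle.dump(o,open("pics/w5.pkl","wb"))
```

```text
t 11.3 pos [ 0.6106 -0.0667  0.0921] j [ 12.  22. -16.  -0. -52.  48.] zaz -120.34 F [-0.9  0.3 -3. ] op 0.0232
 tool delta cm [ 3.33  0.37 -0.07]
 spin rad (tool x down => -daz) -0.006 or 3.136
```

View pics/w5.png

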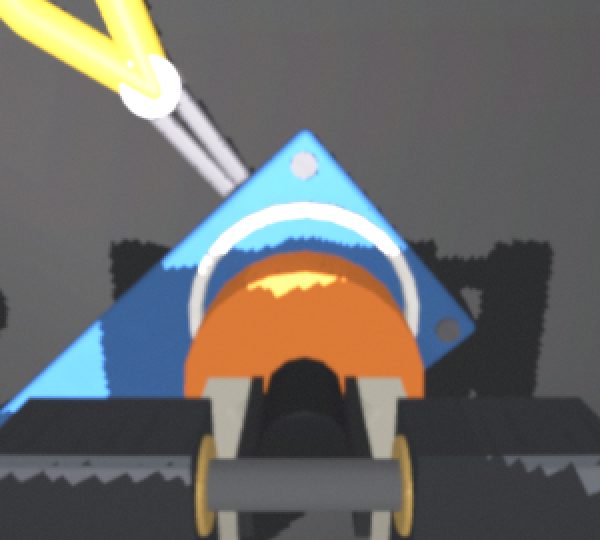

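The cap is centred laterally over the ring: both sit at about x=304 in the crop. I'll go down and settle.

Emit:
{"method": "move_arm", "body": {
  "commands": [
    [[1,0,0,0],[0.7,0,0,0],[0,0,0,0],[0,0,0,0]]
  ]
}}

```text
clock: 11.75
tool_pos: [0.6154, -0.0675, 0.0825]
orientation: [125.7, 89.9, 5.4]
force: [0.1, 0.6, -0.8]
opening: 0.0234
```

Run:
```python
from h import *
go((.6138,-.068,.0588),60)
```

```text
t 11.75 pos [ 0.6154 -0.0675  0.0825] j [ 12.  22. -17.   0. -51.  48.] zaz -120.35 F [ 0.1  0.6 -0.8] op 0.0234
 tool delta cm [ 2.37 -0.12  0.13]
 spin rad (tool x down => -daz) -0.006 or 3.136
```

Emit:
{"method": "move_arm", "body": {
  "commands": [
    [[0.6,-0.1,0.1,0],[0.6,0,0,0],[0.5,0,0,0],[0.4,0,0,0],[0.2,0,0,0],[0,0,0,0]]
  ]
}}

```text
clock: 12.35
tool_pos: [0.6134, -0.068, 0.0588]
orientation: [-22.2, 90.0, -142.6]
force: [-2.1, 0.5, 3.4]
opening: 0.0234
```

Run:
```python
from h import *
go((.6138,-.068,.0588),60)
```

```text
t 12.35 pos [ 0.6134 -0.068   0.0588] j [ 12.  24. -18.   0. -48.  48.] zaz -120.34 F [-2.1  0.5  3.4] op 0.0234
 tool delta cm [ 0.    0.03 -0.02]
 spin rad (tool x down => -daz) -0.006 or 3.136
```

Seated, with about 5 N of floor contact at the expected height. I'll release and rise.

Emit:
{"method": "move_arm", "body": {
  "commands": [
    [[0,0,0,0],[0,0,0,0],[0,0,0,0],[0,0,0,0],[-1,0,0,0],[-3,0,0,0],[-4,0,0,0],[-4,0,0,0]]
  ],
  "jaw": 4.2
}}

```text
clock: 13.15
tool_pos: [0.6133, -0.0681, 0.1804]
orientation: [-25.2, 90.0, -145.5]
force: [1.6, 0.8, 0.1]
opening: 0.0424
```

Emit:
{"method": "move_arm", "body": {
  "commands": [
    [[-2,-3,0,-0.14],[0,0,0,-0.14],[0,0,0,-0.14],[0,0,0,-0.14],[0,0,0,-0.05],[0,0,0,0],[0,0,0,0]]
  ],
  "jaw": 5
}}

```text
clock: 13.85
tool_pos: [0.5877, -0.0528, 0.1991]
orientation: [94.5, 90.0, 9.0]
force: [-0.4, -0.3, -0.0]
opening: 0.0502
```

Run:
```python
from h import *
import pickle
go((.4715,.0585,.2),95)
o=get_obs();p,d=snapshot("wrist");im=p[:,:,::-1].copy();cv2.imwrite("pics/w6.png",im);np.save("pics/w6.npy",d);pickle.dump(o,open("pics/w6.pkl","wb"))
```

```text
t 13.85 pos [ 0.5877 -0.0528  0.1991] j [ 14.  14. -13.   0. -64.  81.] zaz -85.51 F [-0.4 -0.3 -0. ] op 0.0502
 tool delta cm [ -0.1  -10.72 -12.  ]
 spin rad (tool x down => -daz) -0.009 or 3.133
```

View pics/w6.png

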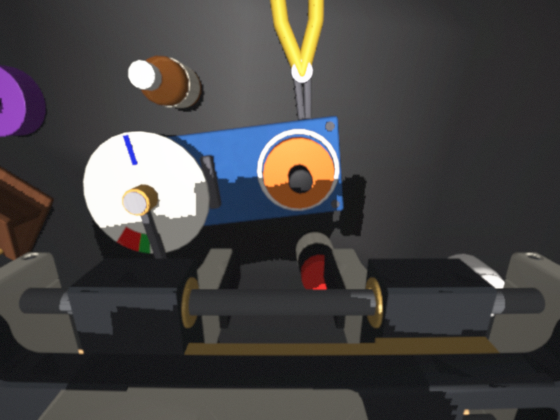

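The cap sits inside the white ring at (299,173), and the handle lies on zero with the green band beside it at (146,243). I'll check height and tilt from depth.

Run:
```python
from h import *
import pickle
np.set_printoptions(precision=4,suppress=True)
o=pickle.load(open("pics/w6.pkl","rb"));im=cv2.imread("pics/w6.png");d=np.load("pics/w6.npy")
m=cv2.erode(mask(im,(3,120,50),(30,255,255)),np.ones((5,5)));P=cloud("wrist",uvs(m,(255,130,345,215)),d,o)
P=P[P[:,2]>np.median(P[:,2])-.004];c=P.mean(0);n=np.linalg.svd(P-c)[2][2];print("cap top",c,n*np.sign(n[2]),"z pct",np.percentile(P[:,2],[5,50,95]))
b=uvs(mask(im,(112,150,80),(130,255,255)),(115,128,142,170));W=onz("wrist",b,.065,o).mean(0);A=np.array([.5828,.0882]);v=W[:2]-A;print("witness",W,np.linalg.norm(v),np.degrees(np.arctan2(v[1],v[0])))
```

```text
cap top [ 0.618  -0.0662  0.0525] [-0.7827 -0.2982  0.5463] z pct [0.0499 0.0511 0.0523]
witness [0.629  0.1025 0.065 ] 0.048359628820837046 17.253471771760747
```

Emit:
{"method": "move_arm", "body": {
  "commands": [
    [[0,-3.5,-4.0,0],[0,-3.6,-4.0,0],[0,-3.6,-4.0,0],[2,0,0,0],[2,0,0,0],[0,0,0,0],[0,0,0,0],[0,0,0,0]]
  ]
}}

```text
clock: 14.7
tool_pos: [0.48, 0.0508, 0.1595]
orientation: [96.0, 89.9, 10.6]
force: [0.1, -0.5, -0.2]
opening: 0.0502
```

Run:
```python
from h import *
import pickle
np.set_printoptions(precision=4,suppress=True)
go((.4715,.0585,.094),95)
o=get_obs();p,d=snapshot("wrist");im=p[:,:,::-1].copy();cv2.imwrite("pics/w7.png",im);pickle.dump(o,open("pics/w7.pkl","wb"))
m=mask(im,(0,130,60),(4,255,255))|mask(im,(172,130,60),(180,255,255))
for b in blobs(m,20):print(b[0],b[1],onz("wrist",[b[0]],.13,o))
```

```text
t 14.7 pos [0.48   0.0508 0.1595] j [ 29.   6. -29.   0. -56.  65.] zaz -85.45 F [ 0.1 -0.5 -0.2] op 0.0502
 tool delta cm [ 6.55 -0.8  -0.84]
 spin rad (tool x down => -daz) -0.008 or 3.134
[218.7 149.5] [203 133  30  33 620] [[0.5401 0.0967 0.13  ]]
[464.3 195. ] [ 438  170   54   52 2151] [[ 0.5235 -0.0675  0.13  ]]
[271.  248.4] [259 233  24  31 585] [[0.4744 0.059  0.13  ]]
```

View pics/w7.png

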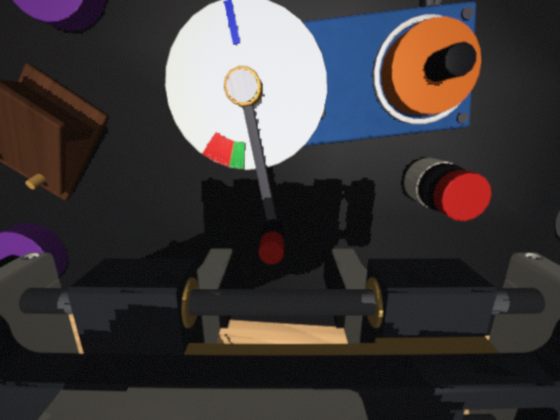

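The red peg top is at (271,248), between the open fingers, and the cap is seated (top level at about 51 mm, 50 expected). I'll lower around the peg.

Emit:
{"method": "move_arm", "body": {
  "commands": [
    [[0,-0.8,-0.8,0],[2,0,0,0],[2,0,0,0],[1.5,0,0,0],[1,0,0,0],[0,0,0,0],[0,0,0,0]]
  ]
}}

```text
clock: 15.45
tool_pos: [0.4709, 0.0583, 0.0941]
orientation: [84.0, 90.0, -1.4]
force: [-0.6, -0.5, 0.4]
opening: 0.0499
```

Run:
```python
from h import *
A=np.array([.5828,.0882]);a0=np.radians(195.1)
for th in(0,.1,.2,.3,.35):
    p=A+.115*np.array([np.cos(a0-th),np.sin(a0-th)]); t=np.array([np.cos(np.radians(95)),np.sin(np.radians(95))])
    print(th,"peg",p.round(4)); q=p+t*.016; go((q[0],q[1],.094))
```

```text
0 peg [0.4718 0.0582]
t 15.45 pos [0.4709 0.0583 0.0941] j [ 31.   9. -34.   0. -46.  64.] zaz -85.4 F [-0.6 -0.5  0.4] op 0.0499
 tool delta cm [ 0.01  0.07 -1.58]
0.1 peg [0.4693 0.0695]
t 15.45 pos [0.4709 0.0583 0.0941] j [ 31.   9. -34.   0. -46.  64.] zaz -85.4 F [-0.6 -0.5  0.4] op 0.0499
 tool delta cm [ 0.01 -0.08 -2.72]
0.2 peg [0.468  0.0809]
t 15.45 pos [0.4709 0.0583 0.0941] j [ 31.   9. -34.   0. -46.  64.] zaz -85.4 F [-0.6 -0.5  0.4] op 0.0499
 tool delta cm [ 0.01 -0.12 -3.87]
0.3 peg [0.4679 0.0924]
t 15.45 pos [0.4709 0.0583 0.0941] j [ 31.   9. -34.   0. -46.  64.] zaz -85.4 F [-0.6 -0.5  0.4] op 0.0499
 tool delta cm [ 0.01 -0.04 -5.02]
0.35 peg [0.4682 0.0981]
t 15.45 pos [0.4709 0.0583 0.0941] j [ 31.   9. -34.   0. -46.  64.] zaz -85.4 F [-0.6 -0.5  0.4] op 0.0499
 tool delta cm [ 0.01  0.04 -5.59]
```

Emit:
{"method": "move_arm", "body": {
  "commands": [
    [[0,0,-1.0,0],[0,0,-0.8,0],[0,0,-0.7,0],[0,0,-0.7,0],[0,0,-0.7,0],[0,0,-0.6,0],[0,0,-0.4,0],[0,0,-0.2,0]]
  ]
}}

```text
clock: 16.25
tool_pos: [0.4655, 0.1085, 0.0933]
orientation: [-48.2, 89.8, -133.6]
force: [-1.6, -7.1, 2.2]
opening: 0.0501
```

Emit:
{"method": "move_arm", "body": {
  "commands": [
    [[0,0,-0.2,0],[0,0,-0.1,0],[0,0,0,0],[0,0,0,0]]
  ]
}}

```text
clock: 16.65
tool_pos: [0.4654, 0.1112, 0.0933]
orientation: [-44.1, 89.8, -129.5]
force: [-1.3, -7.8, 1.5]
opening: 0.05
```

Run:
```python
from h import *
import pickle
go((.4665,.114,.094),95)
o=get_obs();p,d=snapshot("wrist");im=p[:,:,::-1].copy();cv2.imwrite("pics/w8.png",im);pickle.dump(o,open("pics/w8.pkl","wb"))
p,d=snapshot("side");cv2.imwrite("pics/s8.png",cv2.resize(p[190:270,220:350,::-1],None,fx=6,fy=6,interpolation=cv2.INTER_CUBIC))
```

```text
t 16.65 pos [0.4654 0.1112 0.0933] j [ 37.  10. -34.   0. -46.  57.] zaz -85.4 F [-1.3 -7.8  1.5] op 0.05
 tool delta cm [-0.07  0.13 -0.27]
 spin rad (tool x down => -daz) -0.007 or 3.135
```

View pics/w8.png

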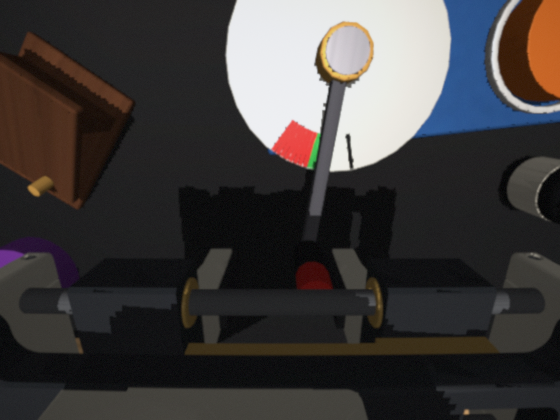

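The handle has moved clockwise into the green: the zero line is bare at (350,150), the green shows left of the bar at (314,150), and the red is at (297,143). I'll compute the angle.

Run:
```python
from h import *
import pickle
o=pickle.load(open("pics/w8.pkl","rb"))
def az(q,A):v=q[0,:2]-A;return np.arctan2(v[1],v[0])%(2*np.pi)
for A in(np.array([.5828,.0882]),onz("wrist",[(347,48)],.088,o)[0,:2]):
    z0=az(onz("wrist",[(350,150)],.065,o),A)
    print(A,"zero",np.degrees(z0),"handle",[round(z0-az(onz("wrist",[u],.082,o),A),3) for u in((330,140),(325,170),(318,208))],"green/red edge",z0-az(onz("wrist",[(310,150)],.065,o),A))
```

```text
[0.5828 0.0882] zero 195.24142784170814 handle [np.float64(0.319), np.float64(0.316), np.float64(0.318)] green/red edge 0.47634776344825136
[0.58421297 0.08880282] zero 195.46344738309406 handle [np.float64(0.308), np.float64(0.309), np.float64(0.314)] green/red edge 0.4642511477089646
```

It reads about 0.32 rad, well inside the green. Two moves hold it for over 2 s.

Emit:
{"method": "move_arm", "body": {
  "commands": [
    [[0,0,-0.2,0],[0,0,0,0],[0,0,0,0],[0,0,0,0],[0,0,0,0],[0,0,0,0],[0,0,0,0],[0,0,0,0]]
  ]
}}

```text
clock: 17.55
tool_pos: [0.4654, 0.1131, 0.0934]
orientation: [-40.9, 89.9, -126.3]
force: [-0.4, -7.8, 1.1]
opening: 0.0499
```

Emit:
{"method": "move_arm", "body": {
  "commands": [
    [[0,0,0,0],[0,0,0,0],[0,0,0,0],[0,0,0,0],[0,0,0,0],[0,0,0,0],[0,0,0,0],[0,0,0,0]]
  ]
}}

```text
clock: 18.35
tool_pos: [0.4654, 0.1131, 0.0934]
orientation: [-40.9, 89.9, -126.3]
force: [-0.3, -7.7, 1.5]
opening: 0.0499
```

Emit:
{"method": "move_arm", "body": {
  "commands": [
    [[0,0,0,0],[0,0,0,0],[0,0,0,0],[0,0,0,0],[0,0,0,0],[0,0,0,0],[0,0,0,0],[0,0,0,0]]
  ]
}}

```text
clock: 19.15
tool_pos: [0.4654, 0.1131, 0.0934]
orientation: [-40.6, 89.9, -126.0]
force: [-0.6, -7.1, 2.1]
opening: 0.0499
```

Emit:
{"method": "move_arm", "body": {
  "commands": [
    [[0,0,0.3,0],[0,0,0.6,0],[0,0,0.7,0],[0,0,0.7,0],[0,0,0.7,0],[0,0,0.7,0],[0,0,0.7,0],[0,0,0.7,0]]
  ]
}}

```text
clock: 19.95
tool_pos: [0.4706, 0.063, 0.0937]
orientation: [123.9, 90.0, 38.5]
force: [0.8, -0.4, 1.2]
opening: 0.0502
```

Emit:
{"method": "move_arm", "body": {
  "commands": [
    [[0,0,0.3,0],[0,0,0.2,0],[0,0,0,0],[0,0,0,0],[0,0,0,0],[0,0,0,0]]
  ]
}}

```text
clock: 20.55
tool_pos: [0.4706, 0.0584, 0.0936]
orientation: [146.9, 90.0, 61.5]
force: [0.6, 0.3, -0.3]
opening: 0.0502
```

Held for about 2.5 s and returned, with no contact force. I'll rise, back away and check.

Emit:
{"method": "move_arm", "body": {
  "commands": [
    [[-1,0,0,0],[-3,0,0,0],[-4,0,0,0],[-4,0,0,0],[0,-1,3,0],[0,-1,4,0],[0,-1,4,0],[0,0,4,0]]
  ]
}}

```text
clock: 21.35
tool_pos: [0.4517, -0.0949, 0.2149]
orientation: [101.5, 89.9, 16.2]
force: [1.4, -0.4, 0.2]
opening: 0.0497
```

Emit:
{"method": "move_arm", "body": {
  "commands": [
    [[0,0,4,0],[0,0,4,0],[0,0,4,0],[0,0,4,0],[0,0,4,0],[0,0,0,0],[0,0,0,0]]
  ]
}}

```text
clock: 22.05
tool_pos: [0.4683, -0.2939, 0.2137]
orientation: [-117.5, 90.0, 156.9]
force: [-1.0, -0.7, 0.1]
opening: 0.0504
```

Run:
```python
from h import *
np.set_printoptions(precision=4,suppress=True)
p,d=snapshot("top");im=p[:,:,::-1].copy();cv2.imwrite("pics/t9.png",im);np.save("pics/t9.npy",d);i0=cv2.imread("pics/top0.png")
cv2.imwrite("pics/t9c.png",cv2.resize(im[100:270,200:440],None,fx=3.3,fy=3.3,interpolation=cv2.INTER_CUBIC))
for n,i in(("before",i0),("after",im)):
    r=mask(i,(0,150,100),(4,255,255))|mask(i,(172,150,100),(180,255,255))
    w=uvs(mask(i,(112,120,80),(130,255,255)),(235,178,252,196)).mean(0)
    print(n,"red",[b[0] for b in blobs(r)],"witness",w,"yellow",[b[0] for b in blobs(mask(i,(22,150,120),(32,255,255)),25)],"green",[b[0] for b in blobs(mask(i,(50,120,100),(70,255,255)))])
m=cv2.erode(mask(im,(5,150,120),(20,255,255)),np.ones((3,3)));u=uvs(m,(285,165,345,225));P=cloud("top",u,d)
print("cap",np.median(P,0),np.percentile(P[:,2],[5,95]), "px",u.mean(0))
```

```text
before red [array([ 61.4, 125.7]), array([241.2, 227.4]), array([330.1, 233.8]), array([262.5, 253.4])] witness [nan nan] yellow [array([305.5, 130.1]), array([313.5, 193.6])] green [array([247.8, 229.9])]
after red [array([ 61.5, 125.8]), array([241.1, 227.5]), array([262.5, 253.5])] witness [nan nan] yellow [array([305.5, 130.1])] green [array([247.8, 230.2])]
cap [ 0.6098 -0.0662  0.05  ] [0.0469 0.0537] px [313.9493 193.2272]<stdin>:7: RuntimeWarning: Mean of empty slice.
  ret = um.true_divide(
```

View pics/t9c.png

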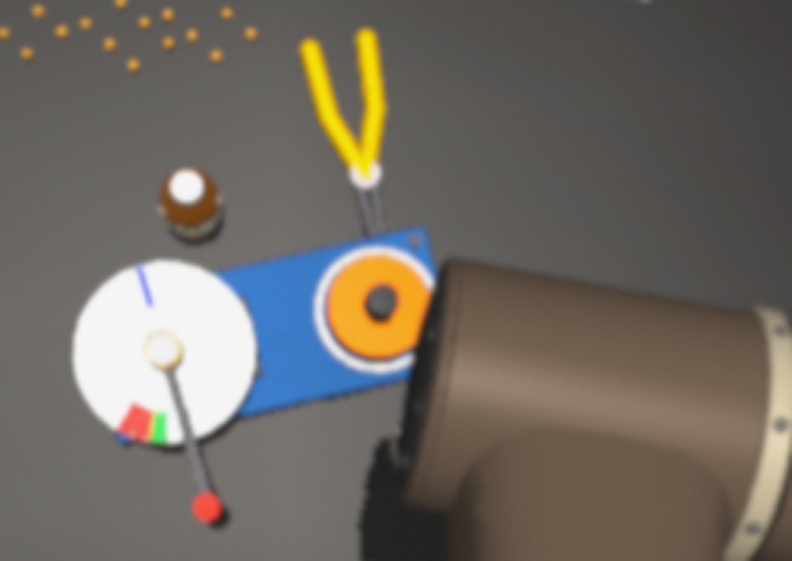

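The cap lies centred in the ring at crop (380,303). The peg, green and red bands and pliers are where they were before the push. The jar and tin are hidden by the arm.

```bash
python3 -c "
from plant import *
print(close_job())"
```

```text
the job is handed in; nothing more can be done
None
```

The guard cap is home in the ring pocket, the screw has been proofed, and the job is handed in at about 22 s on the robot's clock.

**Cap:** I lifted it off the easel, stood it flat on the free bench, regripped it upright and set it over the brooch. After release its top measured 50–51 mm above the bench (50 expected), level and centred in the ring. A plane fit for its tilt came out wrong because of outliers, so I judged level from the narrow spread of heights instead.

**Clamp screw:** I pushed the peg clockwise to about 0.32–0.34 rad and held it there for about 2.5 s at 7–8 N. I then eased it back.

**Last checks:**
- In the top view the peg returned to its starting pixel and the scale bands had not moved (within 0.3 px), so the screw did not turn. The blue witness line looked unchanged, but my numeric check on it found no pixels.
- The pliers measured unmoved and the flux bottle looked unmoved.
- The jar and tin were hidden behind the arm in that last picture, so I did not recheck them. The arm was kept clear of both and no unexpected forces were seen.

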